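Take the bayonet cap off a coin lock

TASK

Open the coin lock that has the winged cap (not the one with the flat round dial): push its release button fully in, turn the winged cap a quarter turn anticlockwise as seen from above, and lift it straight off. Then set the cap down gently, upright, in the square steel tray.

Things in the scene. Friction and masses are not known exactly. Their poses are not given: they have to be found in the camera images.
- cap_wing (a point): Grip point of the loose aluminium cap: on its axis, in the wing, 42 mm above the cap's underside. z up, x along the wing: an upright bar 46 mm long (x), 12 mm thick (y), its top 12 mm above this point, its foot 24 mm below on a 48 mm round disc. Two 5 mm thick lugs at the cap's foot reach 36 mm out along +x and -x. About 0.16 kg; 2 mm sideways play in the lock.
- lock: Coin lock: dark steel box fixed to the table, top 35 mm up, from x = -105 to 55, y = -55 to 55 mm. Origin at table height under the cap's axis. Two claws of a 90 mm collar (48 mm above the table) hold the cap, its wing along x within 3 degrees. Turned 90 degrees anticlockwise (+z; stop at about 95) it lifts off; clockwise is blocked. The other, similar box has a round dial, no wing or button.
- release (a joint): Travel of the coin lock's release button, m: 0 out (locked), 0.009 fully in. Round, steel, 24 mm in diameter, centred at x = -80 mm, y = 0 in the lock's frame, top 50 mm above the table when out, 41 mm in. Pushed straight down with about 3 N it goes in and stays in (no spring); the cap can then turn.
- tray_in (a point): Centre of the inner floor of the square, low-walled steel tray, fixed to the table: 142 mm square inside, 4 mm walls, rim 18 mm above the table; floor 4 mm above the table. Axes along its sides, z up.
Things that resemble listed ones, but are neither listed nor needed, are in the scene too. There is more than one size of the part that bears tray_in; the job needs the largest.

How it is judged:
By the outcome, as a careful person would: the job done as asked, in the order asked, and still so for the second after the job is handed in, with the robot touching nothing.
It also fails if it takes over 51 s, if anything falls off the work surface, if the arm or the gripper's body presses on something with over 40 N, if the wrist force passes 120 N, or if a joint passes its speed limit or range.

ROBOT

A 7-joint arm with a two-finger parallel gripper is mounted at the origin on the work surface. World frame = base frame: x ahead of the robot, y to its left, z up, the work surface at z = 0. Lengths are in m, angles in rad, forces in N, time in s.
With the tool pointing down it reaches from about 0.425 to 1.025 m from the base axis. Payload 9.4 kg.
Tool frame: the origin (TCP) lies midway between the tips of the shut fingers; the grasp point (between the pads) lies r.grip_point_offset behind it (r.grip_point_offset is the distance from the TCP to the grasp point, in m); z points along the fingers, y is the line along which they close (so a half turn about z gives the same grasp; the last joint's range is limited). The gripper opens to 85 mm and grips with 20 to 120 N. Pads are 22 mm wide; open, the fingers measure 114 mm over their backs; the gripper's body (76 mm by 85 mm) begins 54 mm behind the grasp point. The pads swing forward as they close: fully open they stand 13 mm farther back than shut.
Start: joints at [1.036, 0.599, -0.003, 1.599, 0.002, 0.943, -0.08], TCP at [0.32, -0.65, 0.231] pointing down, gripper open.
Joint ranges: [-2.57, 2.57], [-0.35, 1.97], [-1.29, 1.29], [0.11, 2.56], [-1.05, 4.19], [0.11, 1.86], [-2.63, 2.63]. Speed limits (rad/s): [2.22, 2.22, 3.01, 3.01, 3.14, 3.14, 3.14].

INTERFACE

Orientations are given as a rotation vector (axis times angle).
In Python, from workcell import r gives the robot as it stands.
- The arm moves only by the tool step_arm, never from a script. Its argument "motion" is a list of rows, each a list of 3 entries, a list of its own where there are three numbers: the opening, from 0 (shut) to 1 (fully open), then the shift along the tool's x, y, z in cm, then the turn about the tool's z in rad. In form: [[fingers, [tx, ty, tz], spin], ...]. A call has 1 to 12 rows; each row shifts and turns the commanded pose from where the row before left it, along the tool's axes as they then stand; what a row does not reach is not made up. A row lasts 1/8 s, in which the tool goes at most 62.5 mm and 10.7 degrees, less where a joint would pass 70% of its speed; a pose out of reach is approached as far as the arm can. A call is refused whole if a number of a shift passes 6.25 or a number of a turn 0.188, either way. A call with a gripper value outside its range is refused whole. The fingers move at their own pace and stop on an object; "newtons" is the grip in N (left out, the last holds). Time passes only in rows, so rows that do not move let the fingers close. It gives the time, the measured TCP pose, the force, the opening and the grip force at its end, in the units of the state.
- r.get_obs(): the state, without advancing time (a new reading comes with each control period).
- r.snapshot(name): name is "scene" or "top" or "wrist"; returns a dict with "image" (400x640x3 uint8, red, green, blue), "fx", "fy", "cx", "cy" (pixels), "R" (3x3) and "t" (3): a world point X has camera coordinates R X + t. Camera axes: x right, y down, z forward; pixel columns grow to the right and rows downward; lengths in m; the calibration is good to about 2 mm. A picture is of the moment at which its call begins. There is no depth.
- r.job_done(): hands the job in; it is judged then, once.
The state is a dict: "time": time; "joint_pos": joint angles; "qd": joint speeds; "tau": joint torques, N m; "position": TCP position; "ee_rot": TCP orientation; "wrist_force": force on the tool from outside, world axes, zero at the start; "wrist_torque": the same for the moment, N m; "grip_width": finger opening in m; "finger_force": force on a finger pad.
Only numpy, scipy, OpenCV 4.12 (cv2) and the standard library are available. Lean on these libraries where they do the work, as an engineer would, in place of code of your own. Each camera call takes 0.05 s, during which the arm holds its last target. There are 200 camera calls.

## Working session

There is one attempt and no reset: what is moved stays moved. The work goes in short steps, Python scripts to look and compute and a tool call to move; the robot and the scene stay as the last step left them, time stands still between calls to the robot, and variables do not carry over. Pictures are saved under pics/ and viewed, at most 10 in all, crops included, and the job is handed in when it is done.

Besides the shell and the picture viewer there is one more tool, called as name(argument=value, ...), one argument or row to a line, values as JSON. step_arm: Moves the arm, as the interface text tells. Its arguments: {"type":"object","properties":{"motion":{"type":"array"},"newtons":{"type":"number"}},"required":["motion"]}

```bash
mkdir -p pics
cat > h.py <<'E'
import numpy as np, cv2
from workcell import r
from scipy.spatial.transform import Rotation as Ro
def snap(cam,name=None):
    s=r.snapshot(cam)
    if name: cv2.imwrite(f'pics/{name}.png',s['image'][:,:,::-1]); np.savez(f'pics/{name}.npz',**s)
    return s
def load(n): return np.load(f'pics/{n}.npz')
def ray(s,u,v,z):
    d=s['R'].T@np.array([(u-s['cx'])/s['fx'],(v-s['cy'])/s['fy'],1]); c=-s['R'].T@s['t']
    return c+d*(z-c[2])/d[2]
def proj(s,X):
    c=s['R']@np.array(X)+s['t']; return s['fx']*c[0]/c[2]+s['cx'],s['fy']*c[1]/c[2]+s['cy']
E
python3 - <<'E'
from h import *
a=snap('top','top1')
b=snap('scene','scene1')
for s in(a,b): print(s['fx'],s['R'].round(3).tolist(),(-s['R'].T@s['t']).round(3))
o=r.get_obs(); print(o['time'],o['position'],Ro.from_rotvec(o['ee_rot']).as_matrix().round(3),r.grip_point_offset,o['grip_width'])
E
```

```text
509.06977709100164 [[0.013, -1.0, 0.0], [-0.983, -0.013, -0.182], [0.182, 0.002, -0.983]] [ 0.235 -0.021  1.228]
402.7082135878904 [[0.822, 0.569, 0.022], [0.371, -0.506, -0.779], [-0.432, 0.649, -0.627]] [ 0.823 -0.581  0.644]
0.1 [ 0.3202152  -0.64996638  0.23047934] [[ 0.897  0.442 -0.001]
 [ 0.442 -0.897  0.001]
 [-0.    -0.001 -1.   ]] 0.0187 0.08514785392810775
```

View pics/top1.png

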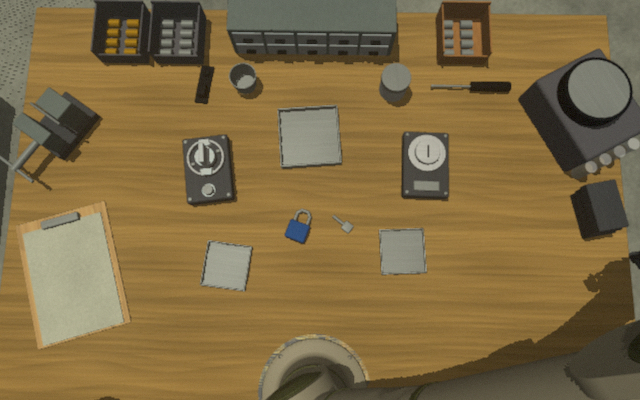

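View pics/scene1.png

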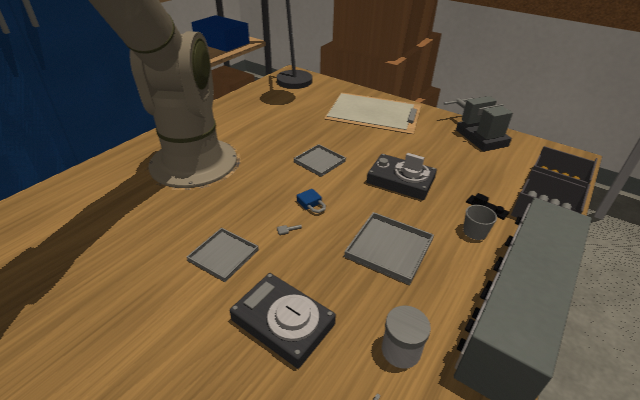

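Lock candidates in the top view are (207,168), which has a wing at (207,155) and a button at (208,189), and (426,165), which has a flat dial and is not the one. Tray candidates are (310,137), (227,266) and (403,251). The first looks largest, so I'll check its size and enlarge the crop.

Run:
```python
from h import *
s=load('top1')
im=cv2.imread('pics/top1.png')[95:215,175:350]
cv2.imwrite('pics/crop1.png',cv2.resize(im,(787,540),interpolation=cv2.INTER_CUBIC))
for n,u,v,z in [('cap',207,155,.05),('button',208,189,.05),('trayA',310,137,.018),('B',227,266,.018),('C',403,251,.018)]: print(n,ray(s,u,v,z).round(4))
for l,rr in [((278,137),(342,136)),((203,266),(252,266)),((379,251),(427,251))]: print(np.linalg.norm(ray(s,*l,.018)-ray(s,*rr,.018)))
```

```text
cap [0.5386 0.2642 0.05  ]
button [0.4561 0.2572 0.05  ]
trayA [0.5959 0.0205 0.018 ]
B [0.2784 0.2099 0.018 ]
C [ 0.319  -0.2047  0.018 ]
0.1578361186851663
0.11527835686000963
0.11356229601519488
```

View pics/crop1.png

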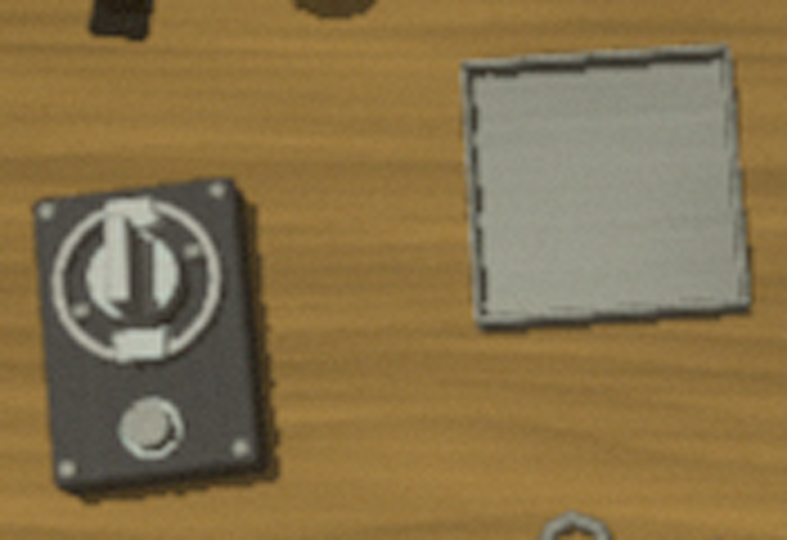

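The crop confirms it: winged cap and button on the dark box (collar centre at crop (137,279), button at (151,424)). The largest tray is about 0.15 m across its outside, which matches 142+8 mm. Next I compute the poses from the corners.

Run:
```python
from h import *
s=load('top1')
f=lambda u,v,z: ray(s,u/4.5+175-.4,v/4.5+95-.4,z)
C=[f(*p,.035) for p in [(36,202),(233,180),(259,470),(62,487)]]
T=[f(*p,.018) for p in [(462,62),(728,46),(750,308),(478,326)]]
for Q in(C,T): print([np.linalg.norm(Q[i]-Q[i-1]).round(4) for i in range(4)], np.mean(Q,0).round(4))
d=(C[0]+C[1]-C[2]-C[3])/2; yaw=np.arctan2(d[1],d[0])
c=np.mean(C,0)[:2]; x=np.array([np.cos(yaw),np.sin(yaw)])
print('yaw',yaw,'axis',c+.025*x,'btn',c-.055*x)
print('ring',f(137,279,.048),'btn',f(151,424,.05))
d=(T[0]+T[1]-T[2]-T[3]);print('tray yaw',np.arctan2(d[1],d[0]))
R=Ro.from_rotvec(r.get_obs()['ee_rot']).as_matrix(); p=r.get_obs()['position']
for w in [(.6,-.2,.23),(.46,.257,.23)]: print(100*R.T@(np.array(w)-p)); p=np.array(w)
```

```text
[np.float64(0.1573), np.float64(0.1066), np.float64(0.1602), np.float64(0.104)] [0.5088 0.265  0.035 ]
[np.float64(0.1505), np.float64(0.1476), np.float64(0.1498), np.float64(0.1478)] [0.5997 0.0232 0.018 ]
yaw 0.14264887507879606 axis [0.53350041 0.26859911] btn [0.45431298 0.25722586]
ring [0.53508467 0.26908733 0.048     ] btn [0.45654927 0.25688432 0.05      ]
tray yaw 0.08843792111538815
[ 44.98560945 -27.99612678   0.08278703]
[  7.64114291 -47.18154725   0.06733703]
```

step_arm(
  motion=[
    [1, [4.1, -2.55, 0], 0],
    [1, [4.1, -2.55, 0], 0],
    [1, [4.1, -2.55, 0], 0],
    [1, [4.1, -2.55, 0], 0],
    [1, [4.1, -2.55, 0], 0],
    [1, [4.1, -2.55, 0], 0],
    [1, [4.1, -2.55, 0], 0],
    [1, [4.1, -2.55, 0], 0],
    [1, [4.1, -2.55, 0], 0],
    [1, [4.1, -2.55, 0], 0],
    [1, [4.1, -2.55, 0], 0],
  ],
)

```text
time: 1.48
position: [0.6015, -0.198, 0.231]
ee_rot: [-3.06, -0.713, 0.001]
wrist_force: [0.5, -0.6, 0.7]
grip_width: 0.0855
finger_force: 0.0
```

step_arm(
  motion=[
    [0, [0.64, -3.93, 0], 0],
    [0, [0.64, -3.93, 0], 0],
    [0, [0.64, -3.93, 0], 0],
    [0, [0.64, -3.93, 0], 0],
    [0, [0.64, -3.93, 0], 0],
    [0, [0.64, -3.93, 0], 0],
    [0, [0.64, -3.93, 0], 0],
    [0, [0.64, -3.93, 0], 0],
    [0, [0.64, -3.93, 0], 0],
    [0, [0.64, -3.93, 0], 0],
    [0, [0.64, -3.93, 0], 0],
    [0, [0.64, -3.93, 0], 0],
  ],
)

```text
time: 2.98
position: [0.4608, 0.2587, 0.2311]
ee_rot: [3.06, 0.713, -0.001]
wrist_force: [0.6, 0.5, -0.2]
grip_width: 0.0
finger_force: 0.0
```

step_arm(
  motion=[
    [0, [0, 0, 0], 0.15],
    [0, [0, 0, 0], 0.16],
    [0, [0, 0, 0], 0],
  ],
)

```text
time: 3.35
position: [0.4612, 0.2577, 0.2311]
ee_rot: [3.132, 0.234, -0.001]
wrist_force: [0.4, -0.2, 0.6]
grip_width: -0.0001
finger_force: 0.0
```

Run:
```python
from h import *
s=snap('wrist','w1')
o=r.get_obs(); R=Ro.from_rotvec(o['ee_rot']).as_matrix();print(o['time'],o['position'],R.round(3),o['joint_pos'].round(2) if hasattr(o['joint_pos'],'round') else o['joint_pos'])
for X in [(.534,.269,.048),(.4555,.257,.05)]: print(proj(s,X))
```

```text
3.4 [0.46124544 0.25764857 0.23110647] [[ 0.989  0.151 -0.   ]
 [ 0.151 -0.989 -0.   ]
 [-0.     0.    -1.   ]] [-0.61  0.37 -0.01  2.05  0.    0.73 -2.04]
(np.float64(317.8008117803786), np.float64(109.33533411946861))
(np.float64(317.9662499500744), np.float64(181.21376934234956))
```

View pics/w1.png

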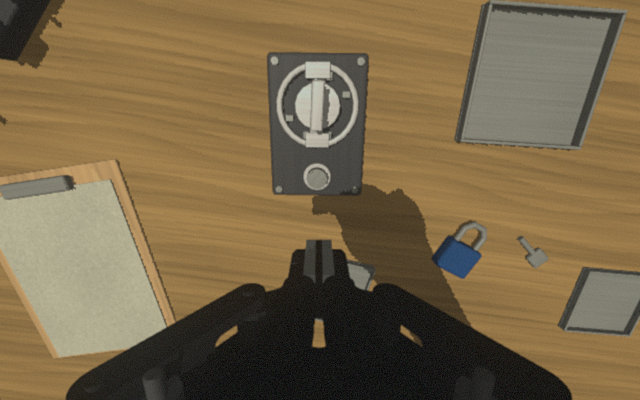

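The wrist view shows the collar centre at (317.5,105), the button at (316.5,177), and the wing parallel to tool x. Both sit about 4 px ahead of my estimate, so I'll compute a correction.

Run:
```python
from h import *
s=load('w1'); o=r.get_obs(); R=Ro.from_rotvec(o['ee_rot']).as_matrix()
for n,u,v,z in [('ring',317.5,105,.048),('btn',316.5,177,.05),('box tl',267,54,.035),('tr',368,54,.035),('br',361,194,.035),('bl',272,194,.035)]:
    p=ray(s,u,v,z); print(n,p.round(4),'tool cm',(100*R.T@(p-o['position'])).round(2))
print(-s['R'].T@s['t'],s['fx'])
```

```text
ring [0.5384 0.27   0.048 ] tool cm [ 7.81 -0.06 18.31]
btn [0.4602 0.2594 0.05  ] tool cm [-0.07 -0.2  18.11]
box tl [0.5813 0.3307 0.035 ] tool cm [12.98 -5.41 19.6 ]
tr [0.5974 0.2246 0.035 ] tool cm [12.97  5.32 19.61]
br [0.4436 0.2018 0.035 ] tool cm [-2.59  5.25 19.61]
bl [0.4273 0.3098 0.035 ] tool cm [-2.56 -5.67 19.61]
[0.5376794  0.26952764 0.37372361] 288.49695184277243
```

step_arm(
  motion=[
    [0, [-0.3, -0.15, 3], 0],
    [0, [0, 0, 4], 0],
    [0, [0, 0, 4], 0],
    [0, [0, 0, 3], 0],
    [0, [0, 0, 2], 0],
    [0, [0, 0, 1], 0],
    [0, [0, 0, 0], 0],
    [0, [0, 0, 0], 0],
  ],
)

```text
time: 4.4
position: [0.4586, 0.2588, 0.062]
ee_rot: [-3.132, -0.233, -0.001]
wrist_force: [-0.3, 0.2, -0.0]
grip_width: 0.0001
finger_force: 0.0
```

step_arm(
  motion=[
    [0, [0, 0, 0.3], 0],
    [0, [0, 0, 0.3], 0],
    [0, [0, 0, 0.3], 0],
    [0, [0, 0, 0.2], 0],
    [0, [0, 0, 0.2], 0],
    [0, [0, 0, 0.2], 0],
    [0, [0, 0, 0], 0],
  ],
)

```text
time: 5.28
position: [0.4582, 0.2586, 0.0461]
ee_rot: [3.133, 0.232, -0.0]
wrist_force: [-0.1, -0.2, 0.6]
grip_width: 0.0002
finger_force: 0.0
```

step_arm(
  motion=[
    [0, [0, 0, 0.2], 0],
    [0, [0, 0, 0.2], 0],
  ],
)

```text
time: 5.52
position: [0.4583, 0.2587, 0.0422]
ee_rot: [-3.133, -0.232, -0.0]
wrist_force: [-0.6, 0.2, 2.0]
grip_width: 0.0002
finger_force: 1.4
```

step_arm(
  motion=[
    [0, [0, 0, 0.15], 0],
    [0, [0, 0, 0.1], 0],
  ],
)

```text
time: 5.78
position: [0.4581, 0.2586, 0.0405]
ee_rot: [-3.133, -0.232, -0.0]
wrist_force: [-4.3, -1.8, 26.4]
grip_width: -0.0002
finger_force: 13.5
```

The button has bottomed out at TCP z = 0.0405 with 26 N. I'll go up and over the cap, then take one close look.

step_arm(
  motion=[
    [0, [0, 0, -2], 0],
    [0, [0, 0, -4], 0],
    [0, [0, 0, -4], 0],
    [1, [0, 0, -3], 0],
    [1, [3, 0.1, 0], 0],
    [1, [3, 0, 0], 0],
    [1, [1.9, 0, 0], 0],
    [1, [0, 0, 0], 0],
    [1, [0, 0, 0], 0],
  ],
)

```text
time: 6.9
position: [0.5355, 0.269, 0.1694]
ee_rot: [3.133, 0.232, -0.002]
wrist_force: [0.0, 0.3, -0.3]
grip_width: 0.0854
finger_force: 0.0
```

Run:
```python
from h import *
s=snap('wrist','w2'); a=snap('top','top2')
o=r.get_obs(); R=Ro.from_rotvec(o['ee_rot']).as_matrix();print(o['time'],o['position'],np.arctan2(R[1,0],R[0,0]))
p=o['position']
for q in [(0,0,.048-p[2]),(0,0,.09-p[2]),(-.08,0,.041-p[2])]:
  X=p+np.array([R[0,0]*q[0],R[1,0]*q[0],q[2]]); print(proj(s,X),proj(a,X))
big=lambda i,x0,x1,y0,y1,k: cv2.resize(i[y0:y1,x0:x1,::-1],None,fx=k,fy=k,interpolation=cv2.INTER_CUBIC)
cv2.imwrite('pics/w2c.png',s['image'][:,:,::-1])
cv2.imwrite('pics/t2c.png',big(a['image'],170,245,125,215,6))
```

```text
7.0 [0.53553118 0.26917004 0.16962314] 0.1483596666090328
(np.float64(318.0198029190738), np.float64(190.84463941519812)) (np.float64(205.0203117836238), np.float64(156.418003304524))
(np.float64(318.0467766837632), np.float64(205.3736997406044)) (np.float64(200.80896718972386), np.float64(151.8519145190284))
(np.float64(318.02784065502266), np.float64(261.3336608045036)) (np.float64(208.81257335841144), np.float64(189.59097472940257))
```

View pics/w2c.png

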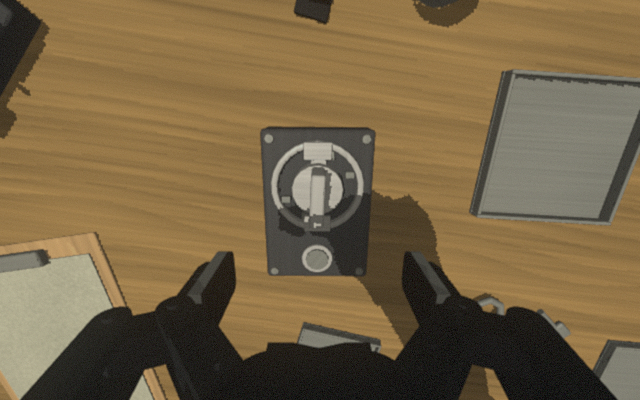

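The wrist view shows the box corners at (262,128), (375,128), (366,275) and (269,275), the ring spanning x 272–363 and y 141–231, the button at (317,259), and the wing top at y 175–217.

Run:
```python
from h import *
s=load('w2'); o=r.get_obs(); R=Ro.from_rotvec(o['ee_rot']).as_matrix()
g=lambda s,u,v,z:(100*R.T@(ray(s,u,v,z)-o['position'])).round(2)
for n,u,v,z in [('tl',262,128,.035),('tr',375,128,.035),('br',366,275,.035),('bl',269,275,.035),('ringT',317,141,.048),('ringB',317,231,.048),('btn',317,259,.041),('wingtop far',318,175,.09),('near',318,217,.09),('disc L',292,188,.055),('R',343,188,.055)]:
    print(n,g(s,u,v,z))
# sharp sub-pixel: match ring circle in top view
t=load('top1'); 
im=cv2.cvtColor(t['image'],cv2.COLOR_RGB2GRAY)[125:190,175:240]
im=cv2.resize(im,None,fx=8,fy=8,interpolation=cv2.INTER_CUBIC)
c=cv2.HoughCircles(im,cv2.HOUGH_GRADIENT_ALT,1.5,100,param1=200,param2=.6,minRadius=110,maxRadius=190)
if c is not None:
  for x,y,q in c[0]: u,v=(x+.5)/8-.5+175,(y+.5)/8-.5+125; print('hough',u,v,q/8,g(t,u,v,.048))
```

```text
tl [ 5.75 -5.24 13.46]
tr [ 5.75  5.33 13.46]
br [-10.05   5.29  13.47]
bl [-10.04  -5.41  13.47]
ringT [ 4.7  -0.09 12.16]
ringB [-4.16 -0.1  12.17]
btn [-7.71 -0.11 12.87]
wingtop far [ 2.54 -0.01  7.96]
near [-1.01 -0.01  7.96]
disc L [ 0.49 -2.41 11.46]
R [ 0.49  2.31 11.46]
```

step_arm(
  motion=[
    [1, [0.2, -0.05, 2.6], 0],
    [1, [0, 0, 3], 0],
    [1, [0, 0, 3], 0],
    [1, [0, 0, 1], 0],
    [1, [0, 0, 1], 0],
    [1, [0, 0, 0], 0],
  ],
)

```text
time: 7.75
position: [0.5384, 0.2701, 0.0638]
ee_rot: [3.133, 0.232, -0.0]
wrist_force: [-0.5, -0.3, 0.2]
grip_width: 0.0857
finger_force: 0.0
```

step_arm(
  motion=[
    [0, [0, 0, 0], 0],
    [0, [0, 0, 0], 0],
    [0, [0, 0, 0], 0],
    [0, [0, 0, 0], 0],
    [0, [0, 0, 0], 0],
    [0, [0, 0, 0], 0],
  ],
  newtons=50,
)

```text
time: 8.5
position: [0.5385, 0.2701, 0.064]
ee_rot: [-3.133, -0.232, -0.0]
wrist_force: [-0.8, -0.5, 5.1]
grip_width: 0.0109
finger_force: 49.2
```

The cap is gripped at about 11–12 mm. I start the turn; anticlockwise from above is negative tool spin.

step_arm(
  motion=[
    [0, [0, 0, 0], -0.08],
    [0, [0, 0, 0], -0.1],
    [0, [0, 0, 0], -0.1],
    [0, [0, 0, 0], 0],
  ],
)

```text
time: 9.0
position: [0.5389, 0.2703, 0.064]
ee_rot: [-3.07, -0.666, -0.001]
wrist_force: [0.4, -0.6, 4.5]
grip_width: 0.0108
finger_force: 49.2
```

```bash
cat > st.py <<'E'
from h import *
o=r.get_obs(); R=Ro.from_rotvec(o['ee_rot']).as_matrix()
print(o['time'],np.round(o['position'],4),'yaw',np.arctan2(R[1,0],R[0,0]).round(3),'F',np.round(o['wrist_force'],1),'toolF',np.round(R.T@o['wrist_force'],1),'T',np.round(o['wrist_torque'],2),'w',round(o['grip_width'],4),'tilt',(R[:,2]).round(3))
E
python3 st.py
```

```text
9.0 [0.5389 0.2703 0.064 ] yaw 0.427 F [ 0.4 -0.6  4.5] toolF [ 0.1  0.7 -4.5] T [ 0.1  -0.15  0.07] w 0.0108 tilt [ 0.001  0.001 -1.   ]
```

step_arm(
  motion=[
    [0, [0, 0, 0], -0.13],
    [0, [0, 0, 0], -0.13],
    [0, [0, 0, 0], -0.13],
    [0, [0, 0, 0], -0.13],
    [0, [0, 0, 0], -0.13],
    [0, [0, 0, 0], 0],
  ],
)

```text
time: 9.75
position: [0.5388, 0.2702, 0.064]
ee_rot: [-2.697, -1.61, -0.001]
wrist_force: [0.3, 1.0, 6.2]
grip_width: 0.011
finger_force: 49.3
```

```bash
python3 st.py
```

```text
9.75 [0.5388 0.2702 0.064 ] yaw 1.077 F [0.3 1.  6.2] toolF [ 1.  -0.2 -6.2] T [ 0.08 -0.09  0.09] w 0.011 tilt [ 0.     0.001 -1.   ]
```

step_arm(
  motion=[
    [0, [0, 0, 0], -0.13],
    [0, [0, 0, 0], -0.13],
    [0, [0, 0, 0], -0.13],
    [0, [0, 0, 0], -0.13],
    [0, [0, 0, 0], -0.13],
    [0, [0, 0, 0], 0],
  ],
)

```text
time: 10.5
position: [0.5387, 0.2703, 0.064]
ee_rot: [-2.042, -2.387, -0.001]
wrist_force: [0.1, 0.2, 6.2]
grip_width: 0.011
finger_force: 49.5
```

```bash
python3 st.py
```

```text
10.5 [0.5387 0.2703 0.064 ] yaw 1.727 F [0.1 0.2 6.2] toolF [ 0.1  0.1 -6.2] T [ 0.06 -0.01  0.1 ] w 0.011 tilt [ 0.     0.001 -1.   ]
```

Now at yaw 1.727, about 90° turned, with low forces. I lift slowly at first and watch the force.

step_arm(
  motion=[
    [0, [0, 0, -0.2], 0],
    [0, [0, 0, -0.3], 0],
    [0, [0, 0, -0.3], 0],
    [0, [0, 0, 0], 0],
  ],
)

```text
time: 11.0
position: [0.5385, 0.2701, 0.072]
ee_rot: [2.041, 2.388, 0.0]
wrist_force: [-0.6, -0.5, -1.1]
grip_width: 0.0107
finger_force: 48.7
```

```bash
python3 st.py
```

```text
11.0 [0.5385 0.2701 0.072 ] yaw 1.727 F [-0.6 -0.5 -1.1] toolF [-0.4 -0.6  1.1] T [ 0.01 -0.01  0.  ] w 0.0107 tilt [ 0.  0. -1.]
```

step_arm(
  motion=[
    [0, [0, 0, -1], 0],
    [0, [0, 0, -2], 0],
    [0, [0, 0, -2.5], 0],
    [0, [0, 0, -2.5], 0],
    [0, [0, 0, -2.5], 0],
    [0, [0, 0, -1], 0],
    [0, [0, 0, 0], 0],
  ],
)

```text
time: 11.88
position: [0.5387, 0.27, 0.1873]
ee_rot: [2.04, 2.388, 0.001]
wrist_force: [0.4, -0.8, -1.5]
grip_width: 0.011
finger_force: 48.8
```

```bash
python3 st.py
python3 - <<'E'
from h import *
s=snap('scene','s3'); cv2.imwrite('pics/s3c.png',cv2.resize(s['image'][70:290,300:520,::-1],None,fx=2.6,fy=2.6,interpolation=cv2.INTER_CUBIC))
o=r.get_obs(); R=Ro.from_rotvec(o['ee_rot']).as_matrix()
# tray from wrist/top: top estimate
print((100*R.T@(np.array([.5997,.0232,.185])-o['position'])).round(2))
E
```

```text
11.875 [0.5387 0.27   0.1873] yaw 1.728 F [ 0.4 -0.8 -1.5] toolF [-0.9  0.2  1.5] T [-0.02 -0.   -0.02] w 0.011 tilt [ 0.001  0.    -1.   ]
[-25.31   2.21   0.15]
```

View pics/s3c.png

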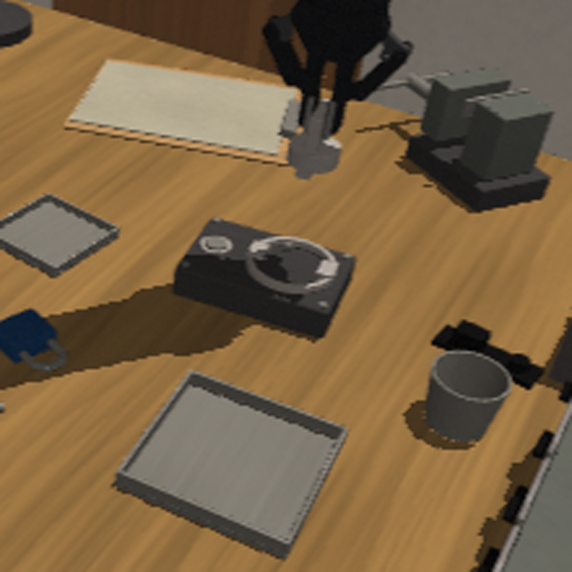

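The scene view shows the cap held upright in the gripper at crop (316,140) and the empty collar below it. Next is the tray at crop (230,460).

step_arm(
  motion=[
    [0, [-2, 0.17, 0], 0],
    [0, [-3.3, 0.29, 0], 0],
    [0, [-3.3, 0.29, 0], 0],
    [0, [-3.3, 0.29, 0], 0],
    [0, [-3.3, 0.29, 0], 0],
    [0, [-3.3, 0.29, 0], 0],
    [0, [-3.3, 0.29, 0], 0],
    [0, [-2.2, 0.19, 0], 0],
    [0, [-1.3, 0.11, 0], 0],
    [0, [0, 0, 0], 0],
  ],
)

```text
time: 13.18
position: [0.5996, 0.0222, 0.1861]
ee_rot: [-2.042, -2.386, 0.001]
wrist_force: [0.3, 0.6, -2.2]
grip_width: 0.0115
finger_force: 48.8
```

step_arm(
  motion=[
    [0, [0, 0, 2], 0.05],
    [0, [0, 0, 3], 0],
    [0, [0, 0, 3], 0],
    [0, [0, 0, 3], 0],
    [0, [0, 0, 2], 0],
    [0, [0, 0, 1], 0],
    [0, [0, 0, 0], 0],
  ],
)

```text
time: 14.05
position: [0.5995, 0.0245, 0.0464]
ee_rot: [-2.098, -2.338, 0.001]
wrist_force: [0.5, -0.5, -1.5]
grip_width: 0.0113
finger_force: 48.8
```

```bash
python3 st.py
python3 - <<'E'
from h import *
s=snap('scene','s4'); cv2.imwrite('pics/s4c.png',cv2.resize(s['image'][150:300,320:460,::-1],None,fx=4,fy=4,interpolation=cv2.INTER_CUBIC))
E
```

```text
14.05 [0.5995 0.0245 0.0464] yaw 1.679 F [ 0.5 -0.5 -1.5] toolF [-0.6  0.4  1.5] T [ 0.   -0.02 -0.03] w 0.0113 tilt [-0.001  0.    -1.   ]
```

View pics/s4c.png

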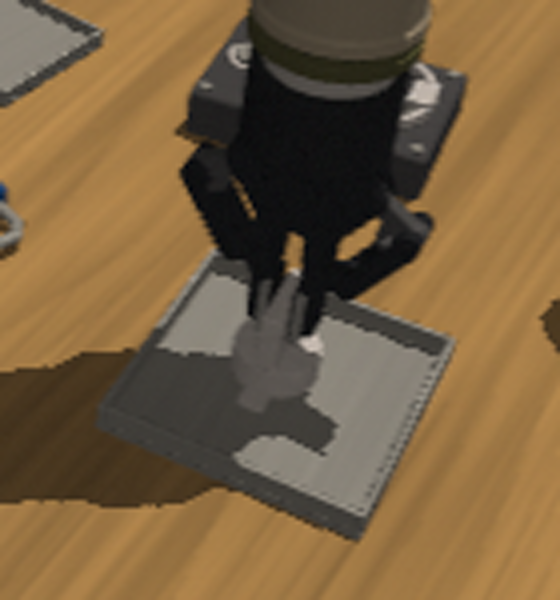

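The cap hangs upright above the tray's middle (crop (275,350)). I lower it slowly until it touches.

step_arm(
  motion=[
    [0, [0, 0, 0.3], 0],
    [0, [0, 0, 0.3], 0],
    [0, [0, 0, 0.2], 0],
    [0, [0, 0, 0.1], 0],
    [0, [0, 0, 0], 0],
  ],
)

```text
time: 14.72
position: [0.5998, 0.0236, 0.0377]
ee_rot: [-2.099, -2.337, 0.0]
wrist_force: [0.3, 0.4, -0.5]
grip_width: 0.0109
finger_force: 48.8
```

step_arm(
  motion=[
    [0, [0, 0, 0.1], 0],
    [0, [0, 0, 0.1], 0],
    [0, [0, 0, 0.1], 0],
    [0, [0, 0, 0], 0],
  ],
)

```text
time: 15.22
position: [0.5998, 0.0236, 0.0347]
ee_rot: [-2.099, -2.337, 0.0]
wrist_force: [-0.6, -0.2, -2.8]
grip_width: 0.0112
finger_force: 48.8
```

step_arm(
  motion=[
    [0, [0, 0, 0.1], 0],
    [0, [0, 0, 0.1], 0],
    [0, [0, 0, 0], 0],
  ],
)

```text
time: 15.6
position: [0.5999, 0.0236, 0.033]
ee_rot: [2.099, 2.337, 0.0]
wrist_force: [-0.7, -1.9, 3.0]
grip_width: 0.0113
finger_force: 49.3
```

step_arm(
  motion=[
    [0, [0, 0, 0.1], 0],
    [0, [0, 0, 0], 0],
  ],
)

```text
time: 15.85
position: [0.5999, 0.0236, 0.033]
ee_rot: [2.099, 2.336, 0.0]
wrist_force: [-3.9, -1.4, 14.2]
grip_width: 0.0111
finger_force: 51.2
```

step_arm(
  motion=[
    [0, [0, 0, 0.1], 0],
    [0, [0, 0, 0], 0],
  ],
)

```text
time: 16.1
position: [0.5999, 0.0236, 0.0329]
ee_rot: [2.098, 2.336, 0.0]
wrist_force: [-7.7, -1.9, 25.9]
grip_width: 0.0111
finger_force: 52.9
```

Contact is at z = 0.033. I back off the 2 mm of preload, release and go up.

step_arm(
  motion=[
    [0, [0, 0, -0.1], 0],
    [0, [0, 0, -0.1], 0],
    [0, [0, 0, 0], 0],
    [0.2, [0, 0, 0], 0],
    [0.4, [0, 0, 0], 0],
    [0.5, [0, 0, 0], 0],
    [0.5, [0, 0, 0], 0],
    [0.5, [0, 0, 0], 0],
  ],
  newtons=20,
)

```text
time: 17.1
position: [0.5998, 0.0236, 0.0327]
ee_rot: [-2.099, -2.337, 0.0]
wrist_force: [-0.2, 0.2, -0.3]
grip_width: 0.0427
finger_force: 0.0
```

step_arm(
  motion=[
    [0.5, [0, 0, -0.5], 0],
    [0.5, [0, 0, -1], 0],
    [0.5, [0, 0, -2], 0],
    [0.5, [0, 0, -3], 0],
    [0.5, [0, 0, -4], 0],
    [0.5, [0, 0, -4], 0],
    [0.5, [0, 0, -3], 0],
    [0.5, [0, 0, 0], 0],
    [0.5, [0, 0, 0], 0],
  ],
)

```text
time: 18.23
position: [0.5994, 0.0233, 0.2077]
ee_rot: [2.1, 2.337, -0.001]
wrist_force: [0.2, -0.1, -0.4]
grip_width: 0.0427
finger_force: 0.0
```

```bash
python3 st.py
python3 - <<'E'
from h import *
s=snap('scene','s5'); cv2.imwrite('pics/s5c.png',cv2.resize(s['image'][130:300,320:460,::-1],None,fx=3.5,fy=3.5,interpolation=cv2.INTER_CUBIC))
E
```

```text
18.225 [0.5994 0.0233 0.2077] yaw 1.678 F [ 0.2 -0.1 -0.4] toolF [-0.1  0.2  0.4] T [-0.02  0.01 -0.02] w 0.0427 tilt [-0. -0. -1.]
```

View pics/s5c.png

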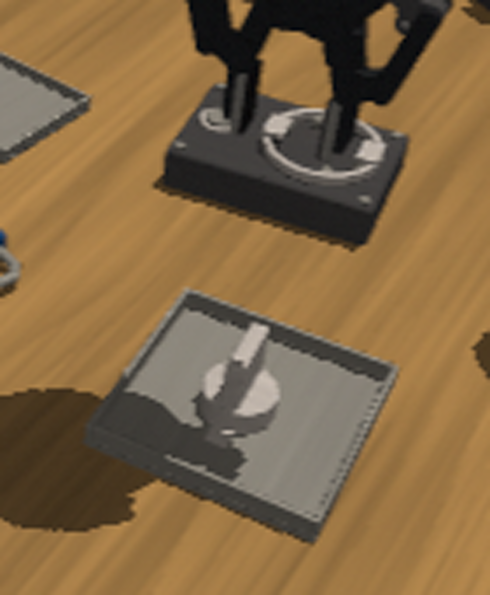

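The cap stands upright in the middle of the large tray (crop (238,385)), and the gripper is clear above it.

```bash
python3 -c "
from workcell import r
print(r.job_done())"
```

```text
the job is handed in; nothing more can be done
None
```

The release button was pushed fully in, the winged cap turned 90° anticlockwise and lifted off, and it now stands upright in the largest tray; I handed the job in at about 18 s of the 51 s allowed.

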